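# Pin the spring clamp open

## Task

Make the bench clamp ready for loading: take the blue-handled locking pin from its stand, put it through the eyelet of the sprung slide, use the pin to draw the slide open against its spring, and feel for the hidden holding hole underneath until the pin drops in. Push the pin fully home so that its collar sits on the slide, let go and leave the clamp held open by the pin. Do not disturb the vial, the specimen cup or the staining jar.

Things in the scene. Friction and masses are not known exactly. Their poses are not given: they have to be found in the camera images.
- pin: loose locking pin, 70 g, upright in the stand. Origin on its axis at the underside of its steel collar, z up the handle. Collar 24 mm across, 4 mm thick; above it a square blue handle 18 x 18 mm (sides along the pin's x and y) from z = 4 to 42 mm with a 2 mm button on top. Below: round steel shaft 8 mm across, 30 mm long, the last 5 mm tapering to 4 mm. Grip two opposite handle sides
- pin_tip (a point): lower end of the pin's shaft, 30 mm below the pin's origin
- stand: fixed grey block 64 x 64 x 44 mm on a black foot 84 x 84 x 6 mm; origin at the centre of its underside. The pin stands in its central upright hole, collar on the top face (z = 44 mm)
- clamp: fixed low grey and aluminium clamp. Origin on the bench below the eyelet when the slide is shut; its x is the direction in which the slide opens, z up. Base x = -107 to 117 mm, 84 mm wide (spring cap to x = 132). Fixed jaw x = -88 to -75 mm, 56 mm high; side rails with lips at y = +-21 to 37 mm, 45 mm high; end block x = 104 to 116 mm, 45 mm high
- slide (a joint): opening of the sprung steel slide in m along the clamp's x, 0 shut, 0.045 at its stop. A spring pushes it shut with 3.9 N at 0, growing by 0.7 N per 10 mm; let go, it snaps back unless the pin stands in the holding hole
- eyelet (a point): centre of the upper mouth of the eyelet (brass ring) in the slide's flat steel plate, 40 mm above the bench; moves with the slide; x = opening direction, z up. Round hole 11 mm across, straight down through the 8 mm plate. The plate reaches from 69 mm before to 53 mm behind it. The pin put through first rests with its tip on the keeper bar, collar 20 mm above the plate
- moving_jaw (a point): middle of the moving jaw on the slide, 65 mm before the eyelet, at its top edge, 52 mm above the bench; the jaw is 60 mm wide and 11 mm thick
- keeper_mid (a point): middle of the stretch, fixed in the clamp, where the holding hole may be: on the top of the steel keeper bar hidden under the slide, 30 mm above the bench, 29 mm from the shut eyelet along the clamp's x. The true hole (11 mm across, 22 mm deep, upright) is on the clamp's centre line within 7 mm of here along x, set anew each time and not reported: feel for it with the pin
- vial: small white reagent bottle with a blue cap, 31 mm across, 60 mm tall, origin under its centre; bystander
- cup: specimen cup with an orange lid, 60 mm across, 64 mm tall, origin under its centre; bystander
- jar: staining jar with violet contents and a black lid, 56 mm across, 115 mm tall, origin under its centre; bystander

How it is judged:
On the way, in this order (a step that is already met when the one before it is completed fails the run):
1. the pin's tip is through the eyelet while the slide is still nearly shut (z of pin_tip in the frame of eyelet below -0.007 m and horizontal distance between pin_tip and eyelet below 0.006 m and value of joint slide below 0.015 m), for 0.1 s.
2. the slide is drawn open at least 18 mm with the pin in the eyelet (value of joint slide above 0.018 m and z of pin_tip in the frame of eyelet below -0.005 m and horizontal distance between pin_tip and eyelet below 0.008 m), for 0.1 s.
At the end, for the whole second after the job is handed in: the slide stands open by more than 18 mm, held by the pin, which is upright within 0.2 rad in eyelet and holding hole, its collar within 4 mm of the slide's top and within 5 mm of the eyelet's centre, at rest (value of joint slide above 0.018 m and z of pin in the frame of eyelet between -0.003 and 0.004 m and horizontal distance between pin and eyelet below 0.005 m and angle between pin's own z axis and vertical below 0.2 rad and linear speed of pin below 0.02 m/s); the robot touches nothing.
It fails at once if the vial, the specimen cup or the staining jar is moved more than 20 mm or tipped (distance of any of vial, cup, jar from where it was at the start of the episode above 0.02 m or angle between any of vial, cup, jar's own z axis and vertical above 0.4 rad).
It also fails if it takes over 48 s, if anything falls off the work surface, if the arm or the gripper's body presses on something with over 40 N, if the wrist force passes 120 N, or if a joint passes its speed limit or range.

## Robot

A 6-joint arm with a two-finger parallel gripper is mounted at the origin on a cart in front of the work surface, level with it; the furniture and walls round the work are solid. World frame = base frame: x ahead of the robot, y to its left, z up, the work surface at z = 0. Lengths are in m, angles in rad, forces in N, time in s.
With the tool pointing down it reaches from about 0.35 to 0.775 m from the base axis. Payload 5.5 kg.
Tool frame: the origin (TCP) lies on the centre line of the jaws, within the pads' length; the fingertips stand 17 mm ahead of it and the grasp point (between the pads) lies 2 mm behind it; z points along the fingers, y is the direction in which the jaws open and shut (so a half turn about z gives the same grasp; the last joint's range is limited). The gripper opens to 85 mm and grips with 20 to 120 N. Pads are 22 mm wide; open, the fingers measure 114 mm over their backs; the gripper's body (76 mm by 85 mm) begins 54 mm behind the grasp point. The pads swing forward as they close: fully open they stand 13 mm farther back than shut.
Start: joints at [-1.368, 0.313, 0.046, 1.304, 0, 1.431], TCP at [0.193, -0.542, 0.248] pointing down, gripper open.
Joint ranges: [-2.76, 2.76], [-0.86, 1.69], [-1.03, 1.26], [-2.2, 2.34], [-1.47, 1.5], [-3.14, 3.14]. Speed limits (rad/s): [2.57, 2.57, 3.14, 3.14, 3.14, 3.14].

## Interface

Orientations are given as a unit quaternion [w, x, y, z].
In Python, from workcell import env gives the robot as it stands.
- The arm moves only by the tool servo_tool, never from a script. Its argument "increments" is a list of rows, each an object of numbers: "claw": the closure, from 0 (fully open) to 1 (shut); "x", "y", "z": the shift along the world's x, y, z in units of 25 mm (1.0 is 25 mm); "ax", "ay", "az": the turn, a rotation vector about the world's x, y, z in units of 8 degrees (1.0 is 8 degrees). A call has 1 to 5 rows; each row shifts and turns the commanded pose from where the row before left it; what a row does not reach is not made up. A row lasts 1/10 s, in which the tool goes at most 50 mm and 8.59 degrees, less where a joint would pass 70% of its speed; a pose out of reach is approached as far as the arm can. A call is refused whole if a number of a shift passes 1 or a number of a turn 1, either way. A call with a gripper value outside its range is refused whole. The fingers move at their own pace and stop on an object; "newtons" is the grip in N (left out, the last holds). Time passes only in rows, so rows that do not move let the fingers close. It gives the time, the measured TCP pose, the force and the opening at its end, in the units of the state.
- env.get_state(): the state, without advancing time (a new reading comes with each control period).
- env.read_camera(name): name is "side" or "top"; returns the picture (400x640x3 uint8, red, green, blue); there is no depth.
- env.calibration(name): a dict with "K" (3x3 intrinsics, pixels), "world_to_cam" (4x4, takes a point from world to camera coordinates). Camera axes: x right, y down, z forward; pixel columns grow to the right and rows downward; lengths in m; the calibration is good to about 2 mm. A picture is of the moment at which its call begins. calibration takes no time and is no camera call.
- env.hand_in(): hands the job in, once; it reports no verdict.
The state is a dict: "clock": time; "joint_pos": joint angles; "qvel": joint speeds; "tau": joint torques, N m; "tcp_pos": TCP position; "orientation": TCP orientation; "wrist_force": force on the tool from outside, world axes, zero at the start; "ft_torque": the same for the moment, N m; "finger_gap": finger opening in m.
Only numpy, scipy, OpenCV 4.12 (cv2) and the standard library are available. Lean on these libraries where they do the work, as an engineer would, in place of code of your own. Each camera call takes 0.05 s, during which the arm holds its last target.

## Working session

There is one attempt and no reset: what is moved stays moved. The work goes in short steps, Python scripts to look and compute and a tool call to move; the robot and the scene stay as the last step left them, time stands still between calls to the robot, and variables do not carry over. Pictures are saved under pics/ and viewed, and the job is handed in when it is done.

Besides the shell and the picture viewer there is one more tool, called after "Request:" by a JSON object that holds its "op" and its "data". servo_tool: Moves the arm, as the interface text tells. Its arguments: {"type":"object","properties":{"increments":{"type":"array"},"newtons":{"type":"number"}},"required":["increments"]}

```bash
mkdir -p pics; ls
python3 - <<'E'
from workcell import env
import cv2
s=env.get_state();print(s)
for n in("side","top"):
    im=env.read_camera(n);cv2.imwrite(f"pics/{n}0.png",im[:,:,::-1]);c=env.calibration(n);print(n,c)
E
```

```text
pics
{'clock': 0.0, 'joint_pos': array([-1.36757495e+00,  3.13992805e-01,  4.49562112e-02,  1.30360704e+00,
       -3.96081267e-05,  1.43120603e+00]), 'qvel': array([-6.52010612e-04,  5.62848201e-04,  2.18678357e-04,  4.25389978e-05,
       -9.62693255e-05, -1.35608038e-04]), 'tau': array([ 1.13254082e-03, -4.80625749e+01,  2.98535174e+01,  1.92655879e-02,
       -3.22753122e-04, -3.48161819e-06]), 'tcp_pos': array([ 0.19316297, -0.54105752,  0.24740386]), 'orientation': array([-9.22554862e-04,  9.85345526e-01,  1.70567700e-01, -4.91755733e-05]), 'wrist_force': array([-0.82414498, -0.51234462, -0.61269756]), 'ft_torque': array([ 0.01204452,  0.01467094, -0.01550828]), 'finger_gap': 0.08534436005409442}
side {'K': array([[397.82556567,   0.        , 325.94633216],
       [  0.        , 397.82556567, 202.84359344],
       [  0.        ,   0.        ,   1.        ]]), 'world_to_cam': array([[-0.99992886,  0.00445791,  0.01106357,  0.5720158 ],
       [-0.00794871,  0.44253031, -0.89671832,  0.03786843],
       [-0.00889345, -0.89674247, -0.44246339,  1.1670927 ],
       [ 0.        ,  0.        ,  0.        ,  1.        ]])}
top {'K': array([[474.41177873,   0.        , 318.5438854 ],
       [  0.        , 474.41177873, 200.67838021],
       [  0.        ,   0.        ,   1.        ]]), 'world_to_cam': array([[-0.02627001, -0.99952524, -0.01609894,  0.05577257],
       [-0.98444764,  0.02866539, -0.1733238 ,  0.55047519],
       [ 0.173703  ,  0.01129534, -0.98473331,  1.55919382],
       [ 0.        ,  0.        ,  0.        ,  1.        ]])}
```

View pics/side0.png

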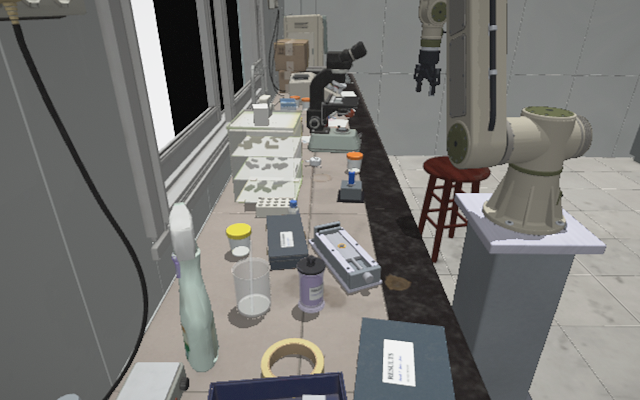

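View pics/top0.png

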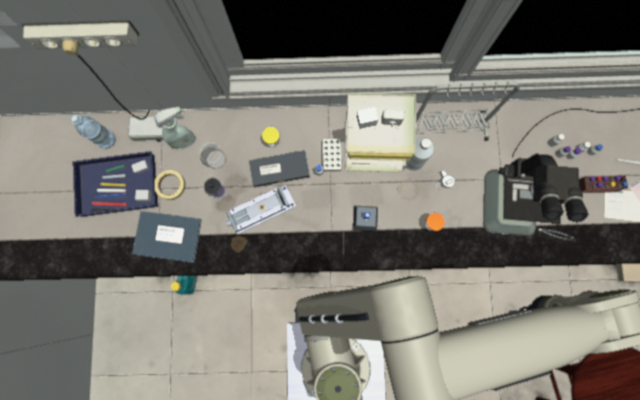

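The side view shows the pin and stand near (351,183), the clamp near (345,258), the jar at (311,285) and the cup at (355,162). In the top view the stand is at (366,216), the clamp at (262,208), the vial at (319,168), the cup at (435,221) and the jar at (214,187). Next I'll look at enlarged crops.

Run:
```python
import cv2,numpy as np
t=cv2.imread("pics/top0.png");s=cv2.imread("pics/side0.png")
z=lambda im,x0,x1,y0,y1,k:cv2.resize(im[y0:y1,x0:x1],None,fx=k,fy=k,interpolation=cv2.INTER_CUBIC)
cv2.imwrite("pics/t0c.png",z(t,222,302,178,236,10))
cv2.imwrite("pics/s0c.png",z(s,300,390,215,295,7))
a=z(t,346,386,198,236,10);b=z(s,330,370,165,203,10)
cv2.imwrite("pics/pin0.png",np.hstack([a,b]))
```

```text
(no output)
```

View pics/t0c.png

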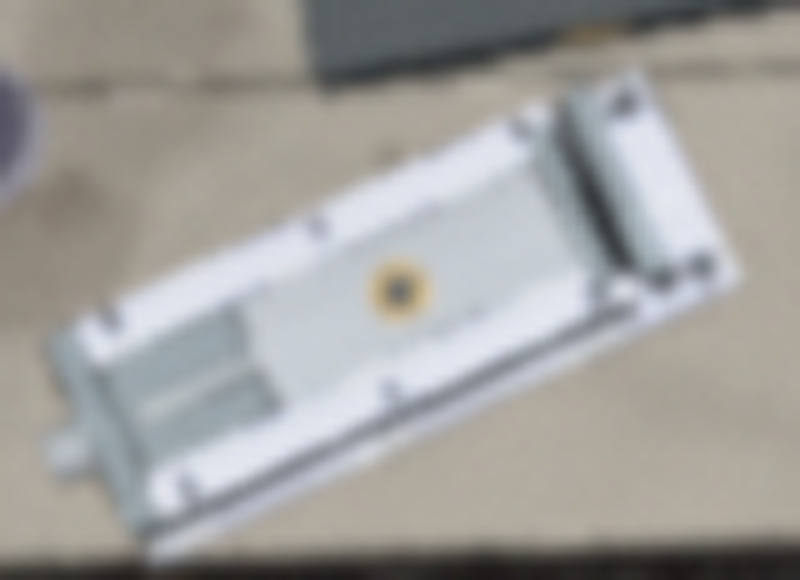

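View pics/s0c.png

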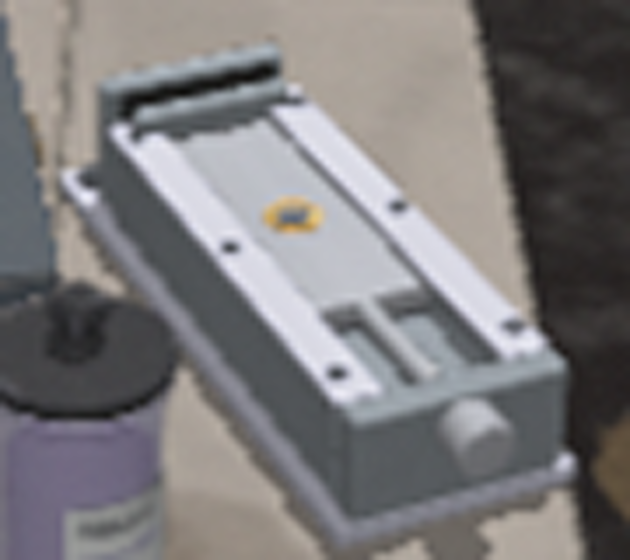

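View pics/pin0.png

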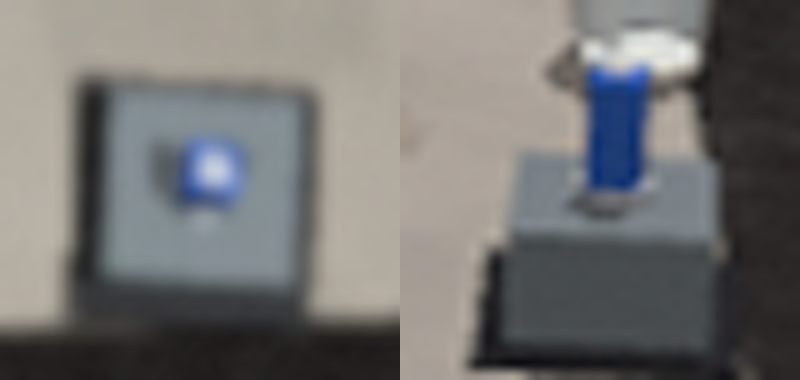

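```bash
cat > h.py <<'E'
import numpy as np,cv2
from workcell import env
C={n:env.calibration(n) for n in("side","top")}
def ray(n,u,v):
    K,T=C[n]["K"],C[n]["world_to_cam"];R,t=T[:3,:3],T[:3,3]
    d=R.T@np.linalg.inv(K)@np.array([u,v,1.]);return -R.T@t,d/np.linalg.norm(d)
def plane(n,u,v,z):
    o,d=ray(n,u,v);return o+d*(z-o[2])/d[2]
def tri(a,b):
    (o1,d1),(o2,d2)=ray("side",*a),ray("top",*b)
    k=np.linalg.lstsq(np.c_[d1,-d2],o2-o1,rcond=None)[0]
    p,q=o1+k[0]*d1,o2+k[1]*d2;return (p+q)/2,np.linalg.norm(p-q)
def proj(n,p):
    K,T=C[n]["K"],C[n]["world_to_cam"];c=K@(T[:3,:3]@np.asarray(p)+T[:3,3]);return c[:2]/c[2]
def cent(w,x0,y0):
    m=cv2.moments(w.astype(np.float32));return np.array([m["m10"]/m["m00"]+x0,m["m01"]/m["m00"]+y0])
E
python3 - <<'E'
from h import *
t=cv2.imread("pics/top0.png");s=cv2.imread("pics/side0.png")
def hsvm(im,x0,x1,y0,y1,lo,hi):
    h=cv2.cvtColor(im[y0:y1,x0:x1],cv2.COLOR_BGR2HSV);m=cv2.inRange(h,lo,hi)
    ys,xs=np.nonzero(m);return m,(xs.min()+x0,xs.max()+x0,ys.min()+y0,ys.max()+y0,len(xs))
# brass
P={}
for n,im,b in(("top",t,(252,272,198,216)),("side",s,(330,354,236,256))):
    m,bb=hsvm(im,*b,(10,70,90),(35,255,255))
    cn=cv2.findContours(m,cv2.RETR_EXTERNAL,cv2.CHAIN_APPROX_NONE)[0]
    f=np.zeros_like(m);cv2.drawContours(f,cn,-1,1,-1)
    P[n]=cent(f,b[0],b[2]);print("brass",n,P[n],bb)
print("eyelet",tri(P["side"],P["top"]),[plane(n,*P[n],.04) for n in P])
# blue handle
B={}
for n,im,b in(("top",t,(350,384,202,232)),("side",s,(342,362,165,188))):
    m,bb=hsvm(im,*b,(105,110,60),(130,255,255));print("blue",n,cent(m,b[0],b[2]),bb);B[n]=cent(m,b[0],b[2])
    print((m>0).astype(int)[:, :] if n=="x" else "")
# stand corners top
u=lambda x,y:(346+x/10-.5,198+y/10-.5)
for c in((103,85),(303,95),(297,285),(100,280)):print("stand corner",plane("top",*u(*c),.044))
us=lambda x,y:(330+(x-400)/10-.5,165+y/10-.5)
for c in((520,152),(722,158),(716,240),(506,238)):print("stand corner side",plane("side",*us(*c),.044))
for c in((594,66),(648,66)):print("handle top side",plane("side",*us(*c),.044+.042))
# rails top: outer lip edges at z=.045
r=lambda x,y:(222+x/10-.5,178+y/10-.5)
for nm,a,b in(("upper lip outer",(70,335),(545,100)),("lower lip outer",(155,535),(635,305)),("upper lip inner",(108,362),(540,160)),("lower in",(150,490),(600,290))):
    p,q=plane("top",*r(*a),.045),plane("top",*r(*b),.045);print(nm,p,q,np.degrees(np.arctan2(*(p-q)[1::-1])))
E
```

```text
brass top [263. 207.] (np.int64(263), np.int64(263), np.int64(207), np.int64(207), 1)
brass side [341.5        245.33333333] (np.int64(338), np.int64(345), np.int64(243), np.int64(247), 20)
eyelet (array([0.53694531, 0.23038289, 0.03943613]), np.float64(0.0002273683807547511)) [array([0.53696561, 0.23029463, 0.04      ]), array([0.53688674, 0.2313158 , 0.04      ])]
blue top [365.2 215.9] (np.int64(364), np.int64(368), np.int64(213), np.int64(217), 10)

blue side [351.13114754 177.45901639] (np.int64(349), np.int64(354), np.int64(172), np.int64(183), 61)

stand corner [ 0.53063445 -0.0851216   0.044     ]
stand corner [ 0.52525276 -0.15255778  0.044     ]
stand corner [ 0.46069446 -0.14749668  0.044     ]
stand corner [ 0.46425147 -0.0814647   0.044     ]
stand corner side [ 0.52170193 -0.1556487   0.044     ]
stand corner side [ 0.45682301 -0.15211052  0.044     ]
stand corner side [ 0.46415532 -0.08764573  0.044     ]
stand corner side [ 0.5286837  -0.08784216  0.044     ]
handle top side [ 0.50107249 -0.12534872  0.086     ]
handle top side [ 0.48424313 -0.1257415   0.086     ]
upper lip outer [0.52576857 0.347005   0.045     ] [0.60238502 0.18473191 0.045     ] 115.27410979081795
lower lip outer [0.45676757 0.31783849 0.045     ] [0.53053956 0.15493573 0.045     ] 114.36382706001784
upper lip inner [0.51613292 0.33402404 0.045     ] [0.58155315 0.18666281 0.045     ] 113.93857126589516
lower in [0.47206577 0.3195844  0.045     ] [0.53603707 0.16675083 0.045     ] 112.71264375275628
```

Run:
```python
from h import *
t=cv2.imread("pics/top0.png");s=cv2.imread("pics/side0.png")
def sat(im,b):
    x0,x1,y0,y1=b;c=im[y0:y1,x0:x1].astype(float);w=np.clip(c[:,:,2]-c[:,:,0]-8,0,None);return w
P={}
for n,im,b in(("top",t,(257,267,202,212)),("side",s,(335,349,240,252))):
    w=sat(im,b); P[n]=cent(w,b[0],b[2]);print(n,P[n])
    if n=="top":print(w.astype(int))
print("eyelet",tri(P["side"],P["top"]),[plane(n,*P[n],.04) for n in P])
# lips
hs=cv2.cvtColor(t,cv2.COLOR_BGR2GRAY)
g=t[178:236,222:302].astype(int);
m=((g.min(2)>195)).astype(np.uint8)
n,l,st,ce=cv2.connectedComponentsWithStats(m)
for i in range(1,n):
    if st[i,4]>60:
        ys,xs=np.nonzero(l==i);pts=np.array([plane("top",x+222,y+178,.045)[:2] for x,y in zip(xs,ys)],np.float32)
        r=cv2.minAreaRect(pts);f=cv2.fitLine(pts,cv2.DIST_L2,0,.001,.001).ravel();print(st[i],r,f,np.degrees(np.arctan2(f[1],f[0])))
cv2.imwrite("pics/lips.png",cv2.resize(m*255,None,fx=8,fy=8))
# blue button / pin
w=t[205:227,355:377].astype(int);d=np.clip(w[:,:,0]-w[:,:,2]-25,0,None);print(d[4:18,4:18]);
b=cent(d,355,205);print("pin top",b,plane("top",*b,.086),plane("top",*b,.075))
print("vial",plane("top",319,168,.06),"jar",plane("top",214,187,.115),"cup",plane("top",435,221,.064))
sb=(351.6-.0,172)
w=s[168:188,342:362].astype(int);d=np.clip(w[:,:,0]-w[:,:,2]-40,0,None);c=cent(d,342,168);print("pin side",c,plane("side",*c,.067),tri(c,b))
```

```text
top [261.45899772 206.58883827]
[[ 0  0  0  0  0  0  0  0  0  0]
 [ 0  0  0  0  0  0  0  0  0  0]
 [ 0  0  0 19 30 27 14  0  0  0]
 [ 0  0 21 37 32 30 31 18  0  0]
 [ 0  1 36 35  9 10 36 33  1  0]
 [ 0  2 38 33  3  9 41 38  3  0]
 [ 0  0 27 37 25 28 39 25  0  0]
 [ 0  0  3 23 33 28 16  0  0  0]
 [ 0  0  0  0  5  2  0  0  0  0]
 [ 0  0  0  0  0  0  0  0  0  0]]
side [341.39289741 245.42953777]
eyelet (array([0.5377491 , 0.23528146, 0.0423375 ]), np.float64(0.0007917457160812741)) [array([0.53853665, 0.23554393, 0.04      ]), array([0.53715582, 0.23174015, 0.04      ])]
[61 11 13 17 86] ((0.5654242634773254, 0.14121952652931213), (0.06359387189149857, 0.01826174557209015), 25.124927520751953) [0.87252957 0.48856136 0.5692262  0.14239353] 29.246065
[  8  13  45  23 213] ((0.5540472865104675, 0.26661720871925354), (0.021118350327014923, 0.16065175831317902), 24.12172508239746) [ 0.40254155 -0.9154017   0.5561606   0.26474664] -66.26284
[ 15  20  44  31 375] ((0.5170165300369263, 0.2514632046222687), (0.0457971915602684, 0.15927986800670624), 23.875408172607422) [ 0.46771437 -0.88387966  
[... 356 characters left out ...]
0  0  0  5 50 67 40 27 45 53 20  0  0]
 [ 0  0  0  0  2 35 57 46 43 54 41  9  0  0]
 [ 0  0  0  0  0  6 12 11 18 24 12  0  0  0]
 [ 0  0  0  0  0  0  0  0  0  0  0  0  0  0]
 [ 0  0  0  0  0  0  0  0  0  0  0  0  0  0]
 [ 0  0  0  0  0  0  0  0  0  0  0  0  0  0]
 [ 0  0  0  0  0  0  0  0  0  0  0  0  0  0]]
pin top [366.63550221 214.75236892] [ 0.49365478 -0.11666684  0.086     ] [ 0.49522833 -0.11765619  0.075     ]
vial [0.66269773 0.03586127 0.06      ] jar [0.59551811 0.38083805 0.115     ] cup [ 0.46940419 -0.34408575  0.064     ]
pin side [351.13047776 177.11235585] [ 0.49355699 -0.12262011  0.067     ] (array([ 0.49498436, -0.11801818,  0.06913657]), np.float64(0.002164857953530296))
```

View pics/lips.png

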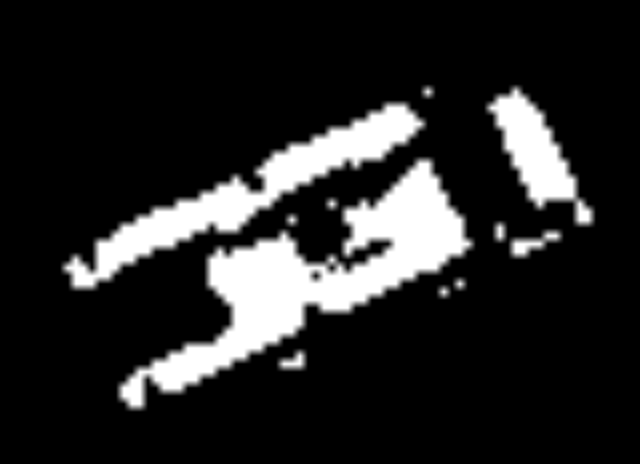

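Request:
{"op": "servo_tool", "data": {"increments": [{"x": 0.6, "y": 0.84, "az": 0.98, "claw": 0.4}, {"x": 0.6, "y": 0.84, "az": 0.98, "claw": 0.4}, {"x": 0.6, "y": 0.84, "az": 0.98, "claw": 0.4}, {"x": 0.6, "y": 0.84, "az": 0.98, "claw": 0.4}, {"x": 0.6, "y": 0.84, "az": 0.98, "claw": 0.4}]}}

```text
schema error: expected keys claw, x, y, z, ax, ay, az
```

Run:
```python
from h import *
s=env.get_state();print(s["joint_pos"],s["tcp_pos"],s["orientation"])
print("button",tri((351.6,171.3),(366.6,214.7)), "stand top centre", tri((351.1,184.3),(365.6,216.1)))
```

```text
[-1.36764643e+00  3.13957104e-01  4.51137293e-02  1.30363139e+00
 -2.06246930e-05  1.43119078e+00] [ 0.19314259 -0.5411335   0.24748859] [-8.38467272e-04  9.85350397e-01  1.70539999e-01 -3.69664499e-05]
button (array([ 0.4933776 , -0.11628315,  0.08902237]), np.float64(4.298232109889082e-05)) stand top centre (array([ 0.49407286, -0.11649407,  0.04538977]), np.float64(0.001813588250701894))
```

Request:
{"op": "servo_tool", "data": {"increments": [{"claw": 0.4, "x": 0.6, "y": 0.84, "z": 0, "ax": 0, "ay": 0, "az": 0.98}, {"claw": 0.4, "x": 0.6, "y": 0.84, "z": 0, "ax": 0, "ay": 0, "az": 0.98}, {"claw": 0.4, "x": 0.6, "y": 0.84, "z": 0, "ax": 0, "ay": 0, "az": 0.98}, {"claw": 0.4, "x": 0.6, "y": 0.84, "z": 0, "ax": 0, "ay": 0, "az": 0.98}, {"claw": 0.4, "x": 0.6, "y": 0.84, "z": 0, "ax": 0, "ay": 0, "az": 0.98}]}}

```text
clock: 0.6
tcp_pos: [0.2686, -0.4354, 0.2479]
orientation: [-0.0, 0.87, 0.494, 0.0]
wrist_force: [0.4, 0.3, -0.4]
finger_gap: 0.0512
```

Request:
{"op": "servo_tool", "data": {"increments": [{"claw": 0.4, "x": 0.6, "y": 0.84, "z": 0, "ax": 0, "ay": 0, "az": 0.98}, {"claw": 0.4, "x": 0.6, "y": 0.84, "z": 0, "ax": 0, "ay": 0, "az": 0.98}, {"claw": 0.4, "x": 0.6, "y": 0.84, "z": 0, "ax": 0, "ay": 0, "az": 0.98}, {"claw": 0.4, "x": 0.6, "y": 0.84, "z": 0, "ax": 0, "ay": 0, "az": 0.98}, {"claw": 0.4, "x": 0.6, "y": 0.84, "z": 0, "ax": 0, "ay": 0, "az": 0.98}]}}

```text
clock: 1.1
tcp_pos: [0.3436, -0.3304, 0.248]
orientation: [-0.0, 0.654, 0.757, 0.0]
wrist_force: [0.3, -0.3, 0.1]
finger_gap: 0.051
```

Run:
```python
from h import *
s=env.get_state();print(s["clock"],s["joint_pos"],s["tcp_pos"],s["orientation"],s["finger_gap"])
```

```text
1.1 [-9.34559814e-01  1.23847283e-01 -1.96240248e-01  1.25143005e+00
  1.03466121e-04  4.90355606e-01] [ 0.34359627 -0.33043953  0.2479557 ] [-3.40372146e-04  6.53695605e-01  7.56757507e-01  1.29901253e-04] 0.051045497001425216
```

Request:
{"op": "servo_tool", "data": {"increments": [{"claw": 0.4, "x": 0.6, "y": 0.84, "z": -0.2, "ax": 0, "ay": 0, "az": 0.98}, {"claw": 0.4, "x": 0.6, "y": 0.84, "z": -0.2, "ax": 0, "ay": 0, "az": 0.98}, {"claw": 0.4, "x": 0.6, "y": 0.84, "z": -0.2, "ax": 0, "ay": 0, "az": 0.98}, {"claw": 0.4, "x": 0.6, "y": 0.84, "z": -0.2, "ax": 0, "ay": 0, "az": 0.98}, {"claw": 0.4, "x": 0.6, "y": 0.84, "z": -0.2, "ax": 0, "ay": 0, "az": 0.98}]}}

```text
clock: 1.6
tcp_pos: [0.4185, -0.2255, 0.2228]
orientation: [-0.0, 0.362, 0.932, 0.0]
wrist_force: [-0.0, -0.1, 0.1]
finger_gap: 0.0513
```

Request:
{"op": "servo_tool", "data": {"increments": [{"claw": 0.4, "x": 0.6, "y": 0.84, "z": -0.6, "ax": 0, "ay": 0, "az": 0.98}, {"claw": 0.4, "x": 0.6, "y": 0.84, "z": -0.6, "ax": 0, "ay": 0, "az": 0.98}, {"claw": 0.4, "x": 0.6, "y": 0.84, "z": -0.6, "ax": 0, "ay": 0, "az": 0.98}, {"claw": 0.4, "x": 0.6, "y": 0.84, "z": -0.6, "ax": 0, "ay": 0, "az": 0.98}, {"claw": 0.4, "x": 0.6, "y": 0.84, "z": -0.6, "ax": 0, "ay": 0, "az": 0.98}]}}

```text
clock: 2.1
tcp_pos: [0.4935, -0.1205, 0.1474]
orientation: [-0.0, 0.028, 1.0, 0.0]
wrist_force: [-0.2, -0.4, -0.1]
finger_gap: 0.0512
```

Run:
```python
from h import *
t=env.read_camera("top")[:,:,::-1];s=env.read_camera("side")[:,:,::-1]
a=cv2.resize(t[196:246,340:390],None,fx=8,fy=8,interpolation=3);b=cv2.resize(s[140:205,320:370],None,fx=6.15,fy=6.15,interpolation=3)
cv2.imwrite("pics/pre.png",np.hstack([a,cv2.resize(b,(308,400))]))
s=env.get_state();print(s["clock"],s["tcp_pos"],s["orientation"],s["wrist_force"])
```

```text
2.2 [ 0.49288366 -0.11894589  0.145915  ] [-0.00179187  0.0284156   0.99959395  0.00113068] [-0.433417   -0.59638425 -0.04134752]
```

View pics/pre.png

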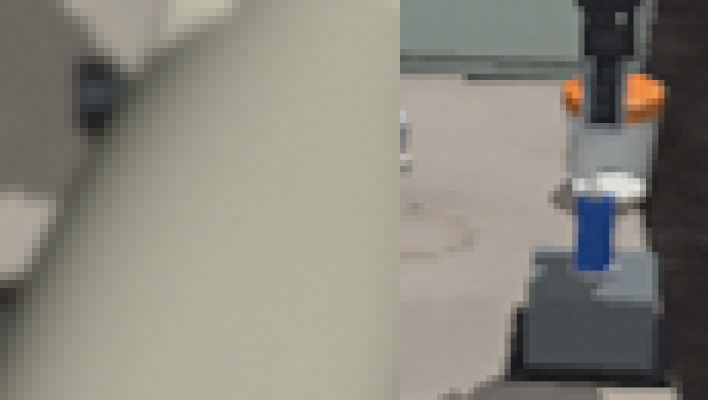

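Run:
```python
from h import *
for z in(.13,.16,.065):print(z,proj("side",[.4932,-.1205,z]),proj("side",[.4938,-.119,z]))
s=env.read_camera("side")[:,:,::-1];cv2.imwrite("pics/s1.png",s)
print(cv2.cvtColor(s,6)[145:180:2,345:362])
st=env.get_state();print(st["tcp_pos"])
```

```text
0.13 [352.09719968 158.26520392] [351.93158878 158.43186597]
0.16 [352.49651406 148.85342238] [352.32951903 149.01132612]
0.065 [351.26129946 177.96724967] [351.09861779 178.15149391]
[[133 133 133 136 106  48  39  44  45  43  44  41  33  89 113  84  44]
 [132 132 134 137  97  29  38  41  40  41  42  38  33  86  93  63  50]
 [116 122 124 125 108  98  75  30  33  30  39  85  82  82  82  53  44]
 [109 108 108 109 106 103  74  31  46  42  44  96 113  97  64  40  44]
 [146 141 146 162 152 114  70  32  36  35  45  92 153 166 161 153 140]
 [169 132 118 157 150 109  69  33  36  34  58 107 154 162 163 165 167]
 [171 143  95  81  98 102  70  40  40  35  60 103 129 132 116  96  88]
 [170 160 137 126 124 104  65  42  44  43  69 102 105  95  98 101  88]
 [167 166 144 129 135 136 132 132 134 133 136 140 144 140 135 128  94]
 [164 164 138 120 133 140 140 144 148 149 148 144 141 138 133 118  76]
 [166 153 130 131 141 145 148 149 147 148 147 144 141 138 132 105  59]
 [169 160 136 131 139 145 148 134 123 123 134 138 136 133 126  92  45]
 [170 149 120 177 198 172 171 208 223 223 223 220 213 207 160  69  32]
 [114 101 101 128 134 131 140 148 158 171 206 222 206 195 147  58  42]
 [123  99 101  84  58  60  60  60  59  74  96 104 100  74  35  32  41]
 [165 167 159 118  63  55  57  56  53  83 133 151 163 155 100  41  45]
 [163 165 169 131  66  55  59  57  53 104 154 167 167 162 125  68  50]
 [165 167 169 127  52  54  56  57  50 111 158 169 168 171 143  79  46]]
[ 0.49264328 -0.12014711  0.14691376]
```

Request:
{"op": "servo_tool", "data": {"increments": [{"claw": 0.4, "x": 0.05, "y": 0.08, "z": -0.8, "ax": 0, "ay": 0, "az": 0}, {"claw": 0.4, "x": 0, "y": 0, "z": -0.8, "ax": 0, "ay": 0, "az": 0}, {"claw": 0.4, "x": 0, "y": 0, "z": -0.8, "ax": 0, "ay": 0, "az": 0}, {"claw": 0.4, "x": 0, "y": 0, "z": -0.6, "ax": 0, "ay": 0, "az": 0}, {"claw": 0.4, "x": 0, "y": 0, "z": 0, "ax": 0, "ay": 0, "az": 0}]}}

```text
clock: 2.75
tcp_pos: [0.4927, -0.1199, 0.0719]
orientation: [-0.002, 0.032, 0.999, 0.001]
wrist_force: [-0.6, 0.0, 0.6]
finger_gap: 0.0512
```

Run:
```python
from h import *
s=env.read_camera("side")[:,:,::-1]
cv2.imwrite("pics/g1.png",cv2.resize(s[130:210,310:390],None,fx=7,fy=7,interpolation=3))
st=env.get_state();print(st["tcp_pos"],st["wrist_force"])
```

```text
[ 0.49350904 -0.12009964  0.07305719] [ 1.16602208  0.29084788 -0.61700923]
```

View pics/g1.png

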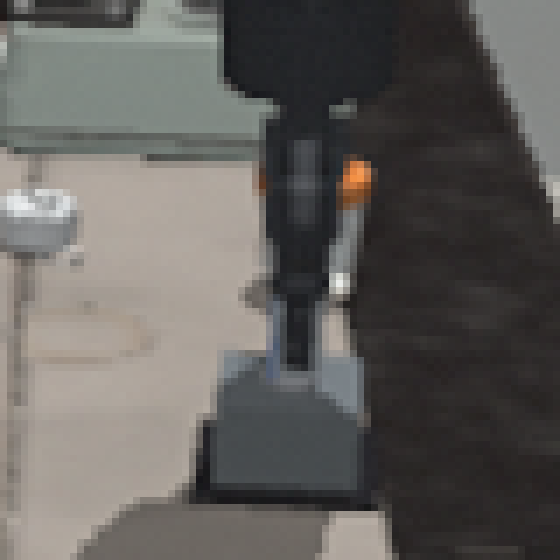

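The finger sits in front of the handle. Its centre column is about 300 in the crop and the handle's is about 296, roughly 1 mm apart. The fingertips are just above the stand. I'll close with a light grip.

Request:
{"op": "servo_tool", "data": {"increments": [{"claw": 0.6, "x": 0.04, "y": 0, "z": 0, "ax": 0, "ay": 0, "az": 0}, {"claw": 1, "x": 0, "y": 0, "z": 0, "ax": 0, "ay": 0, "az": 0}, {"claw": 1, "x": 0, "y": 0, "z": 0, "ax": 0, "ay": 0, "az": 0}, {"claw": 1, "x": 0, "y": 0, "z": 0, "ax": 0, "ay": 0, "az": 0}], "newtons": 20}}

```text
clock: 3.2
tcp_pos: [0.4963, -0.12, 0.0745]
orientation: [0.001, 0.031, 1.0, -0.0]
wrist_force: [-1.6, 0.1, 6.0]
finger_gap: 0.0181
```

Request:
{"op": "servo_tool", "data": {"increments": [{"claw": 1, "x": 0, "y": 0, "z": 0, "ax": 0, "ay": 0, "az": 0}, {"claw": 1, "x": 0, "y": 0, "z": 0, "ax": 0, "ay": 0, "az": 0}], "newtons": 70}}

```text
clock: 3.4
tcp_pos: [0.4964, -0.12, 0.0747]
orientation: [0.001, 0.031, 1.0, -0.001]
wrist_force: [-1.3, -0.0, 7.5]
finger_gap: 0.017
```

Run:
```python
from h import *
for i in range(1):
    s=env.read_camera("side")[:,:,::-1]
    st=env.get_state();print(st["tcp_pos"],st["wrist_force"],st["finger_gap"],st["orientation"])
cv2.imwrite("pics/g2.png",cv2.resize(s[130:210,310:390],None,fx=7,fy=7,interpolation=3))
```

```text
[ 0.49636722 -0.12001644  0.07470893] [-1.02212426 -0.59829491  7.66479751] 0.016705164407559873 [ 1.09344939e-03  3.10933783e-02  9.99515734e-01 -5.50267780e-04]
```

View pics/g2.png

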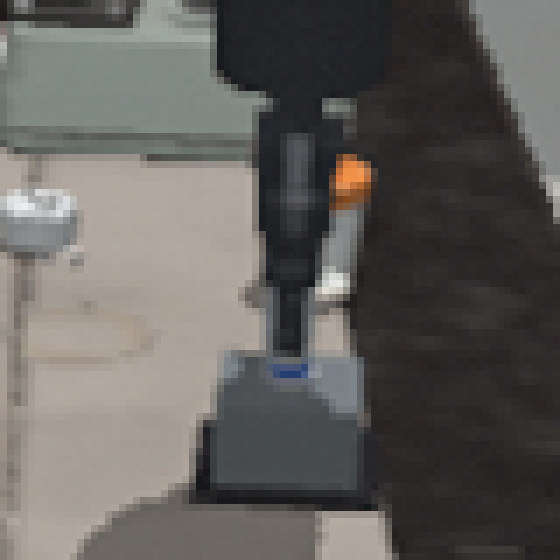

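Request:
{"op": "servo_tool", "data": {"increments": [{"claw": 1, "x": 0, "y": 0, "z": 0.5, "ax": 0, "ay": 0, "az": 0}, {"claw": 1, "x": 0, "y": 0, "z": 1, "ax": 0, "ay": 0, "az": 0}, {"claw": 1, "x": 0, "y": 0, "z": 1, "ax": 0, "ay": 0, "az": 0}, {"claw": 1, "x": 0, "y": 0, "z": 1, "ax": 0, "ay": 0, "az": 0}, {"claw": 1, "x": 0, "y": 0, "z": 0, "ax": 0, "ay": 0, "az": 0}]}}

```text
clock: 3.95
tcp_pos: [0.4976, -0.1204, 0.1649]
orientation: [0.003, 0.031, 1.0, -0.001]
wrist_force: [-0.1, -0.4, -0.4]
finger_gap: 0.0169
```

Run:
```python
from h import *
s=env.read_camera("side")[:,:,::-1]
st=env.get_state();print(st["tcp_pos"],st["wrist_force"],st["finger_gap"],st["orientation"])
cv2.imwrite("pics/g3.png",cv2.resize(s[110:210,300:400],None,fx=6,fy=6,interpolation=3))
```

```text
[ 0.49669008 -0.12005166  0.16298213] [-0.06310651 -0.41548187 -1.95461437] 0.01672738825976833 [ 1.84023557e-03  3.10152181e-02  9.99516959e-01 -7.19571503e-04]
```

View pics/g3.png

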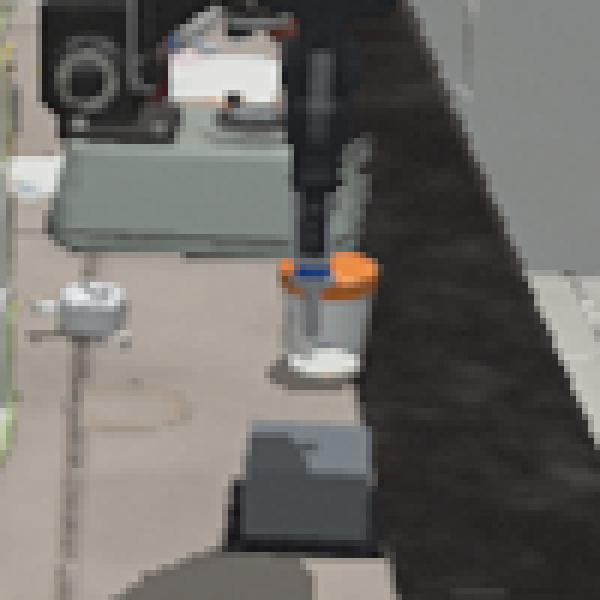

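Request:
{"op": "servo_tool", "data": {"increments": [{"claw": 1, "x": 0.11, "y": 0.9, "z": 0, "ax": 0, "ay": 0, "az": 0.23}, {"claw": 1, "x": 0.11, "y": 0.9, "z": 0, "ax": 0, "ay": 0, "az": 0.23}, {"claw": 1, "x": 0.11, "y": 0.9, "z": 0, "ax": 0, "ay": 0, "az": 0.23}, {"claw": 1, "x": 0.11, "y": 0.9, "z": 0, "ax": 0, "ay": 0, "az": 0.23}, {"claw": 1, "x": 0.11, "y": 0.9, "z": 0, "ax": 0, "ay": 0, "az": 0.23}]}}

```text
clock: 4.5
tcp_pos: [0.5083, -0.0061, 0.1596]
orientation: [-0.001, -0.05, 0.999, 0.0]
wrist_force: [0.4, 0.3, -0.1]
finger_gap: 0.0171
```

Request:
{"op": "servo_tool", "data": {"increments": [{"claw": 1, "x": 0.11, "y": 0.9, "z": 0, "ax": 0, "ay": 0, "az": 0.23}, {"claw": 1, "x": 0.11, "y": 0.9, "z": 0, "ax": 0, "ay": 0, "az": 0.23}, {"claw": 1, "x": 0.11, "y": 0.9, "z": 0, "ax": 0, "ay": 0, "az": 0.23}, {"claw": 1, "x": 0.11, "y": 0.9, "z": 0, "ax": 0, "ay": 0, "az": 0.23}, {"claw": 1, "x": 0.11, "y": 0.9, "z": 0, "ax": 0, "ay": 0, "az": 0.23}]}}

```text
clock: 5.0
tcp_pos: [0.522, 0.1063, 0.1596]
orientation: [-0.001, -0.13, 0.992, 0.0]
wrist_force: [-0.3, 0.3, -0.5]
finger_gap: 0.017
```

Request:
{"op": "servo_tool", "data": {"increments": [{"claw": 1, "x": 0.11, "y": 0.9, "z": 0, "ax": 0, "ay": 0, "az": 0.23}, {"claw": 1, "x": 0.11, "y": 0.9, "z": 0, "ax": 0, "ay": 0, "az": 0.23}, {"claw": 1, "x": 0.11, "y": 0.9, "z": 0, "ax": 0, "ay": 0, "az": 0.23}, {"claw": 1, "x": 0.11, "y": 0.9, "z": -0.2, "ax": 0, "ay": 0, "az": 0.23}, {"claw": 1, "x": 0.11, "y": 0.9, "z": -0.5, "ax": 0, "ay": 0, "az": 0.23}]}}

```text
clock: 5.5
tcp_pos: [0.5367, 0.2188, 0.1429]
orientation: [0.0, -0.209, 0.978, -0.0]
wrist_force: [0.3, 1.0, -0.4]
finger_gap: 0.0168
```

Request:
{"op": "servo_tool", "data": {"increments": [{"claw": 1, "x": 0.1, "y": 0.59, "z": -0.4, "ax": 0, "ay": 0, "az": 0}, {"claw": 1, "x": 0, "y": 0, "z": -0.2, "ax": 0, "ay": 0, "az": 0}, {"claw": 1, "x": 0, "y": 0, "z": 0, "ax": 0, "ay": 0, "az": 0}]}}

```text
clock: 5.8
tcp_pos: [0.538, 0.2322, 0.1265]
orientation: [-0.002, -0.208, 0.978, -0.0]
wrist_force: [-0.1, -0.5, -0.3]
finger_gap: 0.0168
```

Run:
```python
from h import *
s=env.read_camera("side")[:,:,::-1]
t=env.read_camera("top")[:,:,::-1]
st=env.get_state();print(st["clock"],st["tcp_pos"],st["wrist_force"],st["finger_gap"],st["orientation"],st["joint_pos"])
cv2.imwrite("pics/s2.png",s);cv2.imwrite("pics/t2.png",t)
a=cv2.resize(s[210:280,300:380],None,fx=5,fy=5,interpolation=3);b=cv2.resize(t[165:235,222:302],None,fx=5,fy=5,interpolation=3)
cv2.imwrite("pics/c2.png",np.hstack([a,b]))
```

```text
5.9 [0.53894049 0.23182688 0.12801622] [-0.3233762   0.44616684 -1.12872142] 0.017028696180513846 [-5.89617297e-04 -2.07726082e-01  9.78186846e-01 -1.46551627e-04] [ 2.69549845e-01  3.97125414e-01 -1.34418846e-01  1.04044682e+00
 -2.21505683e-04 -1.48949618e-01]
```

View pics/c2.png

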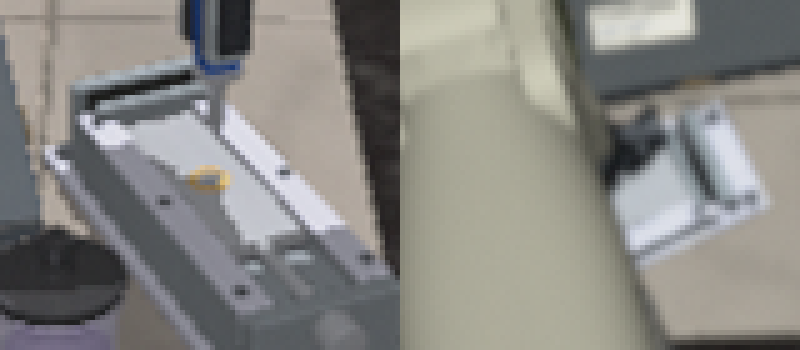

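Run:
```python
from h import *
st=env.get_state();p=st["tcp_pos"];print(p)
s=cv2.imread("pics/s2.png")
for z in(.098,.085,.067):print(z,proj("side",[.5390,.2320,z]))
print(proj("side",[.5404,.2323,.04]))
for r in range(218,242):print(r,s[r,332:352].astype(int).mean(1).astype(int),)
```

```text
[0.53894049 0.23182688 0.12801622]
0.098 [341.30769382 223.96999412]
0.085 [341.14887915 228.89672714]
0.067 [340.93224404 235.61716022]
[340.02435639 245.547999  ]
218 [156 156 157 159 151 127  93  60  68  99 104  68  33  37  40  38  35  40
 135 168]
219 [158 156 156 157 159 157 123  65  69  99 103  67  30  33  34  33  30  46
 134 168]
220 [159 158 159 157 157 161 127  64  80 104 111  77  28  30  40  55  60  98
 149 167]
221 [156 145 151 162 164 170 142  81  71 101 115  98  79  93 101 102 114 144
 163 165]
222 [171 164 166 175 179 183 148  85  55  86 105 104  96  98  95  96 140 164
 165 164]
223 [181 176 169 160 140 128 122 103  74  68  80  81  77  74  66  97 137 160
 165 165]
224 [130 118 112  99  71  46  92 117 103  81  79  81  88 103 109 118 134 155
 165 164]
225 [ 56  41  39  33  22  19  62  99 108 107 112 113 112 114 109 116 146 163
 166 164]
226 [ 22  22  31  33  47  71 110 134 134 118 111 113 108 118 140 152 161 164
 164 166]
227 [ 65  78 139 158 152 154 160 158 147 133 115 106 106 137 163 164 164 163
 163 163]
228 [153 156 167 166 147 134 125 118 114 126 120 105 114 150 167 
[... 452 characters left out ...]
164]
234 [179 192 201 199 196 197 199 188 144 104 102  99 153 215 226 225 224 188
 156 161]
235 [199 199 197 196 195 195 197 200 188 162 122 105 188 225 224 224 227 225
 188 155]
236 [196 197 197 196 195 195 196 196 199 194 149 107 200 230 224 223 223 227
 225 187]
237 [194 196 197 197 196 195 195 195 197 198 187 134 140 214 228 224 223 223
 227 225]
238 [194 194 196 197 196 196 194 195 195 197 198 184 131 138 213 228 222 223
 223 227]
239 [194 193 195 194 196 197 196 195 194 194 197 198 184 133 141 216 229 223
 223 223]
240 [194 193 193 194 195 196 196 195 194 194 194 196 197 184 135 143 212 227
 223 222]
241 [197 196 194 194 194 196 197 197 195 195 194 194 196 197 184 132 140 213
 228 222]
```

The side view shows the pin held upright. Its shaft is at about column 343 and the tip at about row 237; the eyelet is at (341.4,245.4), not yet disturbed. The arm hides the eyelet in the top view. I'll lower the pin to just above the plate and compare the tip with the ring directly.

Request:
{"op": "servo_tool", "data": {"increments": [{"claw": 1, "x": 0.1, "y": 0.02, "z": -0.45, "ax": 0, "ay": 0, "az": 0}, {"claw": 1, "x": 0, "y": 0, "z": -0.4, "ax": 0, "ay": 0, "az": 0}, {"claw": 1, "x": 0, "y": 0, "z": 0, "ax": 0, "ay": 0, "az": 0}]}}

```text
clock: 6.2
tcp_pos: [0.5407, 0.2323, 0.1052]
orientation: [-0.002, -0.208, 0.978, -0.0]
wrist_force: [-0.0, -0.3, 0.9]
finger_gap: 0.0169
```

```bash
cat > look.py <<'E'
from h import *
import sys
s=env.read_camera("side")[:,:,::-1]
st=env.get_state();print(st["clock"],st["tcp_pos"].round(4),st["wrist_force"].round(2),st["finger_gap"].round(4))
cv2.imwrite(f"pics/s{sys.argv[1]}.png",s)
cv2.imwrite(f"pics/c{sys.argv[1]}.png",cv2.resize(s[215:265,312:372],None,fx=12,fy=12,interpolation=3))
E
python3 look.py 3
```

```text
Traceback (most recent call last):
  File "look.py", line 4, in <module>
    st=env.get_state();print(st["clock"],st["tcp_pos"].round(4),st["wrist_force"].round(2),st["finger_gap"].round(4))
                                                                                           ^^^^^^^^^^^^^^^^^^^^^^
AttributeError: 'float' object has no attribute 'round'
```

```bash
sed -i 's/st\["finger_gap"\].round(4)/st["finger_gap"]/' look.py
python3 look.py 3
```

```text
6.3 [0.5413 0.2327 0.1065] [-0.8  -1.02 -0.94] 0.01671644460312853
```

View pics/c3.png

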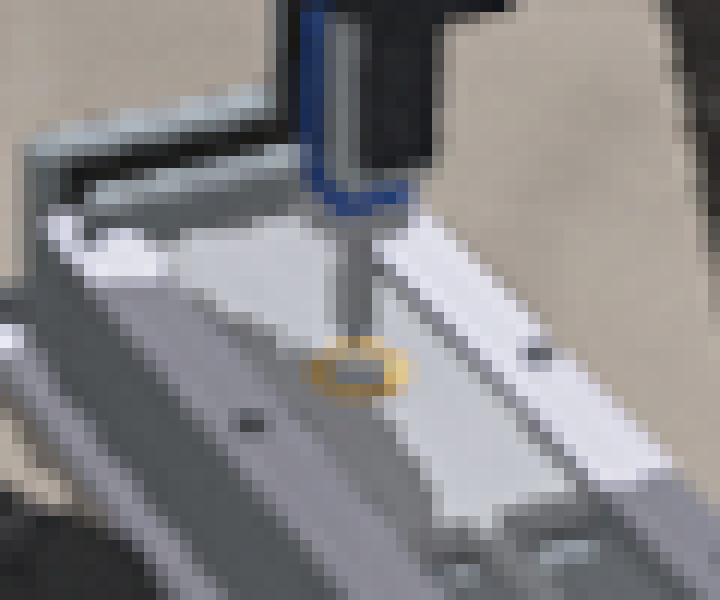

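The shaft is at about column 354 and the ring centre at about 358 in the crop, so x is within 1 mm. The tip's row fits it being about 5 mm above the ring centre. I'll correct slightly and go down.

Request:
{"op": "servo_tool", "data": {"increments": [{"claw": 1, "x": -0.03, "y": 0, "z": -0.1, "ax": 0, "ay": 0, "az": 0}, {"claw": 1, "x": 0, "y": 0, "z": -0.15, "ax": 0, "ay": 0, "az": 0}, {"claw": 1, "x": 0, "y": 0, "z": -0.15, "ax": 0, "ay": 0, "az": 0}, {"claw": 1, "x": 0, "y": 0, "z": 0, "ax": 0, "ay": 0, "az": 0}]}}

```text
clock: 6.7
tcp_pos: [0.5407, 0.2332, 0.0965]
orientation: [-0.0, -0.208, 0.978, 0.0]
wrist_force: [0.0, 1.0, -1.0]
finger_gap: 0.0168
```

Request:
{"op": "servo_tool", "data": {"increments": [{"claw": 1, "x": 0, "y": 0, "z": -0.15, "ax": 0, "ay": 0, "az": 0}, {"claw": 1, "x": 0, "y": 0, "z": -0.06, "ax": 0, "ay": 0, "az": 0}, {"claw": 1, "x": 0, "y": 0, "z": 0, "ax": 0, "ay": 0, "az": 0}]}}

```text
clock: 7.0
tcp_pos: [0.5408, 0.2335, 0.0915]
orientation: [-0.0, -0.208, 0.978, 0.0]
wrist_force: [-0.8, 3.4, -2.4]
finger_gap: 0.017
```

```bash
python3 look.py 4
```

```text
7.05 [0.5408 0.2335 0.0916] [-0.87  2.22 -1.63] 0.01708850795844181
```

View pics/c4.png

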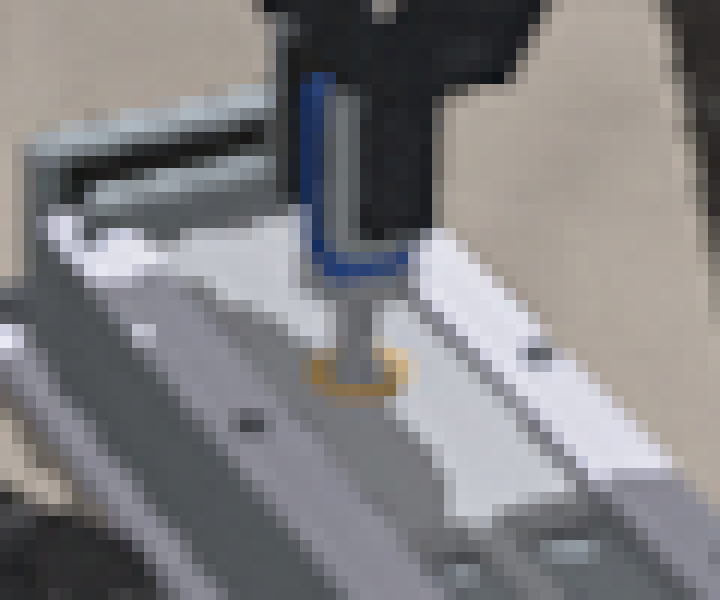

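Request:
{"op": "servo_tool", "data": {"increments": [{"claw": 1, "x": 0, "y": 0.02, "z": -0.04, "ax": 0, "ay": 0, "az": 0}, {"claw": 1, "x": 0, "y": 0, "z": 0, "ax": 0, "ay": 0, "az": 0}]}}

```text
clock: 7.25
tcp_pos: [0.541, 0.2337, 0.0908]
orientation: [-0.0, -0.208, 0.978, 0.0]
wrist_force: [-0.2, 1.7, -0.4]
finger_gap: 0.0172
```

Request:
{"op": "servo_tool", "data": {"increments": [{"claw": 1, "x": 0, "y": 0.02, "z": -0.04, "ax": 0, "ay": 0, "az": 0}, {"claw": 1, "x": 0, "y": 0, "z": 0, "ax": 0, "ay": 0, "az": 0}]}}

```text
clock: 7.45
tcp_pos: [0.5412, 0.2339, 0.0905]
orientation: [0.0, -0.208, 0.978, -0.0]
wrist_force: [-1.2, -1.1, 4.6]
finger_gap: 0.017
```

Request:
{"op": "servo_tool", "data": {"increments": [{"claw": 1, "x": -0.05, "y": 0.11, "z": 0, "ax": 0, "ay": 0, "az": 0}, {"claw": 1, "x": -0.1, "y": 0.22, "z": 0, "ax": 0, "ay": 0, "az": 0}, {"claw": 1, "x": -0.1, "y": 0.22, "z": 0, "ax": 0, "ay": 0, "az": 0}, {"claw": 1, "x": 0, "y": 0, "z": 0, "ax": 0, "ay": 0, "az": 0}]}}

```text
clock: 7.85
tcp_pos: [0.5358, 0.2474, 0.0905]
orientation: [0.001, -0.208, 0.978, -0.001]
wrist_force: [1.6, -4.1, 4.8]
finger_gap: 0.0169
```

Request:
{"op": "servo_tool", "data": {"increments": [{"claw": 1, "x": -0.06, "y": 0.13, "z": 0, "ax": 0, "ay": 0, "az": 0}, {"claw": 1, "x": -0.02, "y": 0.05, "z": 0, "ax": 0, "ay": 0, "az": 0}, {"claw": 1, "x": 0, "y": 0, "z": 0, "ax": 0, "ay": 0, "az": 0}]}}

```text
clock: 8.15
tcp_pos: [0.5342, 0.2511, 0.0905]
orientation: [0.001, -0.208, 0.978, -0.002]
wrist_force: [2.1, -6.9, 3.9]
finger_gap: 0.0169
```

Request:
{"op": "servo_tool", "data": {"increments": [{"claw": 1, "x": -0.02, "y": 0.04, "z": -0.02, "ax": 0, "ay": 0, "az": 0}, {"claw": 1, "x": -0.02, "y": 0.04, "z": -0.02, "ax": 0, "ay": 0, "az": 0}, {"claw": 1, "x": 0, "y": 0, "z": 0, "ax": 0, "ay": 0, "az": 0}]}}

```text
clock: 8.45
tcp_pos: [0.5337, 0.2524, 0.0903]
orientation: [0.002, -0.207, 0.978, -0.003]
wrist_force: [1.7, -9.9, 9.8]
finger_gap: 0.0169
```

Request:
{"op": "servo_tool", "data": {"increments": [{"claw": 1, "x": -0.02, "y": 0.04, "z": 0, "ax": 0, "ay": 0, "az": 0}, {"claw": 1, "x": -0.02, "y": 0.04, "z": 0, "ax": 0, "ay": 0, "az": 0}, {"claw": 1, "x": 0, "y": 0, "z": 0, "ax": 0, "ay": 0, "az": 0}]}}

```text
clock: 8.75
tcp_pos: [0.5328, 0.2544, 0.0904]
orientation: [0.002, -0.207, 0.978, -0.003]
wrist_force: [1.6, -9.7, 9.6]
finger_gap: 0.0173
```

```bash
python3 look.py 5
```

```text
8.8 [0.5328 0.2544 0.0904] [ 2.38 -9.79  9.66] 0.01638441020308128
```

View pics/c5.png

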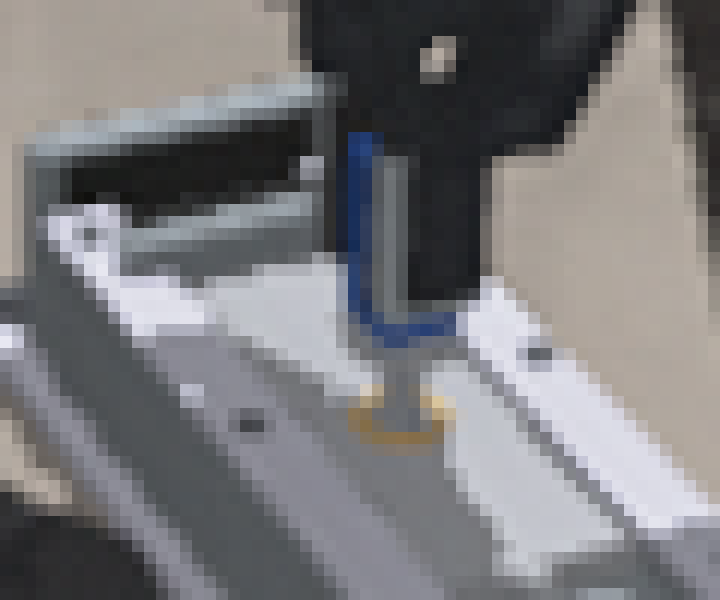

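The slide is following: the ring has moved from (358,371) to about (403,418) in the crop, with the shaft still in it. I'll go on feeling in steps of about 1 mm.

Request:
{"op": "servo_tool", "data": {"increments": [{"claw": 1, "x": -0.02, "y": 0.04, "z": 0, "ax": 0, "ay": 0, "az": 0}, {"claw": 1, "x": 0, "y": 0, "z": 0, "ax": 0, "ay": 0, "az": 0}]}}

```text
clock: 9.0
tcp_pos: [0.5324, 0.2553, 0.0903]
orientation: [0.002, -0.207, 0.978, -0.003]
wrist_force: [1.3, -9.6, 9.4]
finger_gap: 0.0168
```

Request:
{"op": "servo_tool", "data": {"increments": [{"claw": 1, "x": -0.02, "y": 0.04, "z": 0, "ax": 0, "ay": 0, "az": 0}, {"claw": 1, "x": 0, "y": 0, "z": 0, "ax": 0, "ay": 0, "az": 0}]}}

```text
clock: 9.2
tcp_pos: [0.5319, 0.2564, 0.0904]
orientation: [0.002, -0.207, 0.978, -0.003]
wrist_force: [2.2, -9.2, 9.3]
finger_gap: 0.0171
```

Request:
{"op": "servo_tool", "data": {"increments": [{"claw": 1, "x": -0.02, "y": 0.04, "z": 0, "ax": 0, "ay": 0, "az": 0}, {"claw": 1, "x": 0, "y": 0, "z": 0, "ax": 0, "ay": 0, "az": 0}]}}

```text
clock: 9.4
tcp_pos: [0.5314, 0.2573, 0.0903]
orientation: [0.002, -0.207, 0.978, -0.003]
wrist_force: [2.6, -10.1, 8.4]
finger_gap: 0.017
```

Request:
{"op": "servo_tool", "data": {"increments": [{"claw": 1, "x": -0.02, "y": 0.04, "z": 0, "ax": 0, "ay": 0, "az": 0}, {"claw": 1, "x": 0, "y": 0, "z": 0, "ax": 0, "ay": 0, "az": 0}]}}

```text
clock: 9.6
tcp_pos: [0.531, 0.2584, 0.0903]
orientation: [0.002, -0.207, 0.978, -0.003]
wrist_force: [3.3, -9.1, 9.0]
finger_gap: 0.017
```

Request:
{"op": "servo_tool", "data": {"increments": [{"claw": 1, "x": -0.03, "y": 0.04, "z": 0, "ax": 0, "ay": 0, "az": 0}, {"claw": 1, "x": 0, "y": 0, "z": 0, "ax": 0, "ay": 0, "az": 0}]}}

```text
clock: 9.8
tcp_pos: [0.5304, 0.2594, 0.0904]
orientation: [0.002, -0.207, 0.978, -0.003]
wrist_force: [3.0, -9.9, 9.5]
finger_gap: 0.0168
```

Request:
{"op": "servo_tool", "data": {"increments": [{"claw": 1, "x": -0.03, "y": 0.03, "z": 0, "ax": 0, "ay": 0, "az": 0}, {"claw": 1, "x": 0, "y": 0, "z": 0, "ax": 0, "ay": 0, "az": 0}]}}

```text
clock: 10.0
tcp_pos: [0.5299, 0.2602, 0.0903]
orientation: [0.002, -0.207, 0.978, -0.003]
wrist_force: [3.4, -9.9, 7.5]
finger_gap: 0.0168
```

Request:
{"op": "servo_tool", "data": {"increments": [{"claw": 1, "x": -0.02, "y": 0.04, "z": 0, "ax": 0, "ay": 0, "az": 0}, {"claw": 1, "x": 0, "y": 0, "z": 0, "ax": 0, "ay": 0, "az": 0}]}}

```text
clock: 10.2
tcp_pos: [0.5293, 0.2614, 0.0903]
orientation: [0.002, -0.207, 0.978, -0.002]
wrist_force: [2.7, -8.4, 7.5]
finger_gap: 0.0172
```

Request:
{"op": "servo_tool", "data": {"increments": [{"claw": 1, "x": -0.02, "y": 0.04, "z": 0, "ax": 0, "ay": 0, "az": 0}, {"claw": 1, "x": 0, "y": 0, "z": 0, "ax": 0, "ay": 0, "az": 0}]}}

```text
clock: 10.4
tcp_pos: [0.528, 0.263, 0.0897]
orientation: [0.002, -0.208, 0.978, -0.001]
wrist_force: [2.4, -5.3, 3.9]
finger_gap: 0.0166
```

The z reading and the force are both falling, so this is probably the edge of the hole. I'll continue in small steps with a little downward bias.

Request:
{"op": "servo_tool", "data": {"increments": [{"claw": 1, "x": -0.01, "y": 0.03, "z": -0.04, "ax": 0, "ay": 0, "az": 0}, {"claw": 1, "x": 0, "y": 0, "z": 0, "ax": 0, "ay": 0, "az": 0}]}}

```text
clock: 10.6
tcp_pos: [0.5273, 0.2639, 0.0881]
orientation: [0.001, -0.208, 0.978, -0.001]
wrist_force: [3.6, -4.8, 2.4]
finger_gap: 0.0171
```

Request:
{"op": "servo_tool", "data": {"increments": [{"claw": 1, "x": -0.01, "y": 0.03, "z": -0.04, "ax": 0, "ay": 0, "az": 0}, {"claw": 1, "x": 0, "y": 0, "z": 0, "ax": 0, "ay": 0, "az": 0}]}}

```text
clock: 10.8
tcp_pos: [0.527, 0.2647, 0.0871]
orientation: [0.001, -0.208, 0.978, -0.001]
wrist_force: [3.1, -5.9, 1.5]
finger_gap: 0.0165
```

Request:
{"op": "servo_tool", "data": {"increments": [{"claw": 1, "x": -0.01, "y": 0.03, "z": -0.06, "ax": 0, "ay": 0, "az": 0}, {"claw": 1, "x": 0, "y": 0, "z": -0.06, "ax": 0, "ay": 0, "az": 0}, {"claw": 1, "x": 0, "y": 0, "z": 0, "ax": 0, "ay": 0, "az": 0}]}}

```text
clock: 11.1
tcp_pos: [0.5266, 0.2653, 0.0839]
orientation: [0.001, -0.208, 0.978, -0.001]
wrist_force: [3.3, -4.9, 1.2]
finger_gap: 0.0168
```

Request:
{"op": "servo_tool", "data": {"increments": [{"claw": 1, "x": 0, "y": 0, "z": -0.1, "ax": 0, "ay": 0, "az": 0}, {"claw": 1, "x": 0, "y": 0, "z": -0.1, "ax": 0, "ay": 0, "az": 0}, {"claw": 1, "x": 0, "y": 0, "z": 0, "ax": 0, "ay": 0, "az": 0}]}}

```text
clock: 11.4
tcp_pos: [0.5266, 0.2653, 0.0786]
orientation: [0.001, -0.208, 0.978, -0.001]
wrist_force: [4.9, -5.4, 0.4]
finger_gap: 0.0169
```

Request:
{"op": "servo_tool", "data": {"increments": [{"claw": 1, "x": 0, "y": 0, "z": -0.1, "ax": 0, "ay": 0, "az": 0}, {"claw": 1, "x": 0, "y": 0, "z": -0.1, "ax": 0, "ay": 0, "az": 0}, {"claw": 1, "x": 0, "y": 0, "z": 0, "ax": 0, "ay": 0, "az": 0}]}}

```text
clock: 11.7
tcp_pos: [0.5266, 0.2653, 0.0736]
orientation: [0.001, -0.208, 0.978, -0.001]
wrist_force: [3.5, -5.3, -0.7]
finger_gap: 0.0169
```

Request:
{"op": "servo_tool", "data": {"increments": [{"claw": 1, "x": 0, "y": 0, "z": -0.06, "ax": 0, "ay": 0, "az": 0}, {"claw": 1, "x": 0, "y": 0, "z": -0.04, "ax": 0, "ay": 0, "az": 0}, {"claw": 1, "x": 0, "y": 0, "z": -0.04, "ax": 0, "ay": 0, "az": 0}, {"claw": 1, "x": 0, "y": 0, "z": 0, "ax": 0, "ay": 0, "az": 0}]}}

```text
clock: 12.1
tcp_pos: [0.5266, 0.2653, 0.0707]
orientation: [0.001, -0.208, 0.978, -0.001]
wrist_force: [2.6, -6.0, 4.1]
finger_gap: 0.0167
```

```bash
python3 look.py 6
```

```text
12.15 [0.5266 0.2653 0.0707] [ 2.51 -6.21  4.04] 0.016928032525011887
```

View pics/c6.png

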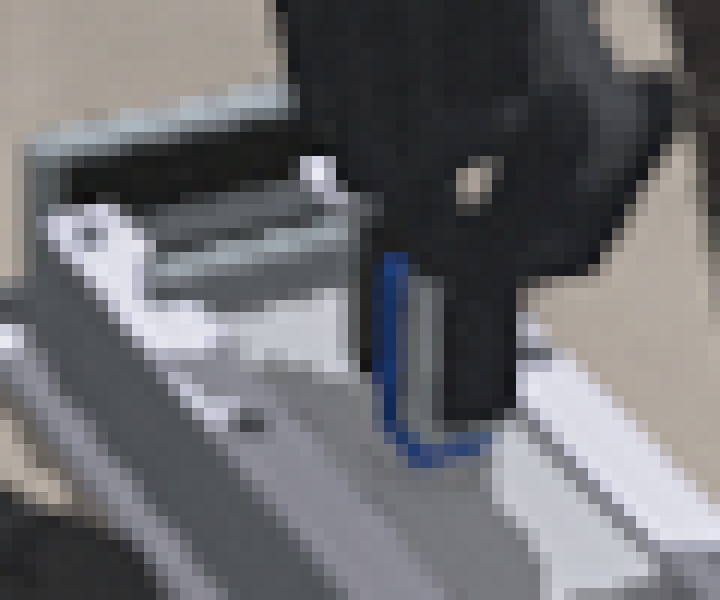

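The collar is down on the plate: TCP z is 0.0707, as predicted, with a 4 N reaction. I'll ease off the spring pull so the hole carries the load, then open.

Request:
{"op": "servo_tool", "data": {"increments": [{"claw": 1, "x": 0.02, "y": -0.04, "z": -0.03, "ax": 0, "ay": 0, "az": 0}, {"claw": 1, "x": 0.01, "y": -0.03, "z": -0.02, "ax": 0, "ay": 0, "az": 0}, {"claw": 1, "x": 0, "y": 0, "z": 0, "ax": 0, "ay": 0, "az": 0}], "newtons": 40}}

```text
clock: 12.45
tcp_pos: [0.5271, 0.2642, 0.0707]
orientation: [0.001, -0.208, 0.978, -0.0]
wrist_force: [-0.9, -4.4, 11.6]
finger_gap: 0.0173
```

Request:
{"op": "servo_tool", "data": {"increments": [{"claw": 1, "x": 0.01, "y": -0.03, "z": 0, "ax": 0, "ay": 0, "az": 0}, {"claw": 1, "x": 0.01, "y": -0.02, "z": 0, "ax": 0, "ay": 0, "az": 0}, {"claw": 1, "x": 0, "y": 0, "z": 0, "ax": 0, "ay": 0, "az": 0}], "newtons": 20}}

```text
clock: 12.75
tcp_pos: [0.5272, 0.264, 0.0706]
orientation: [0.001, -0.208, 0.978, 0.001]
wrist_force: [-1.8, -1.3, 10.9]
finger_gap: 0.0171
```

Request:
{"op": "servo_tool", "data": {"increments": [{"claw": 0.7, "x": 0, "y": 0, "z": 0, "ax": 0, "ay": 0, "az": 0}, {"claw": 0.6, "x": 0, "y": 0, "z": 0, "ax": 0, "ay": 0, "az": 0}, {"claw": 0.55, "x": 0, "y": 0, "z": 0, "ax": 0, "ay": 0, "az": 0}]}}

```text
clock: 13.05
tcp_pos: [0.5263, 0.2636, 0.0685]
orientation: [-0.0, -0.208, 0.978, 0.0]
wrist_force: [0.3, -0.7, 0.0]
finger_gap: 0.0384
```

```bash
python3 look.py 7
```

```text
13.1 [0.5264 0.2635 0.0685] [-0.06 -0.15  0.8 ] 0.03834439096967631
```

View pics/c7.png

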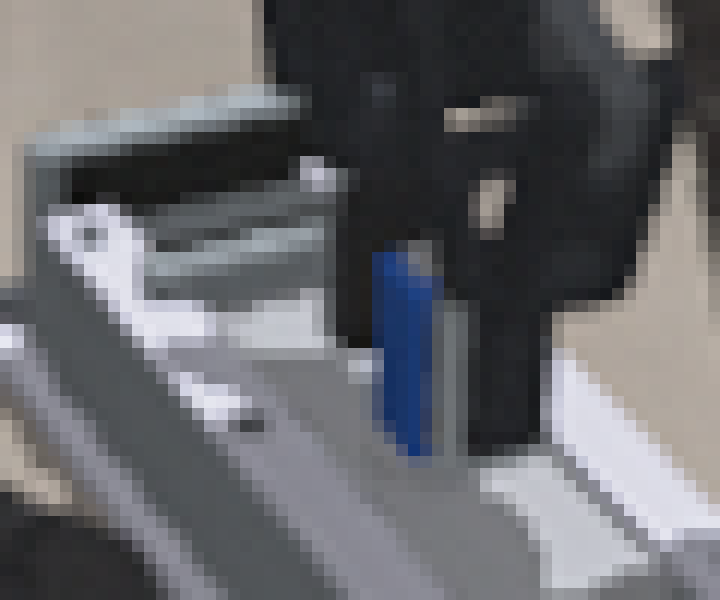

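The pin is released and the slide is still open. I'll retreat straight up.

Request:
{"op": "servo_tool", "data": {"increments": [{"claw": 0.55, "x": 0, "y": 0, "z": 0.2, "ax": 0, "ay": 0, "az": 0}, {"claw": 0.55, "x": 0, "y": 0, "z": 0.4, "ax": 0, "ay": 0, "az": 0}, {"claw": 0.55, "x": 0, "y": 0, "z": 0.8, "ax": 0, "ay": 0, "az": 0}, {"claw": 0.55, "x": 0, "y": 0, "z": 1, "ax": 0, "ay": 0, "az": 0}, {"claw": 0.55, "x": 0, "y": 0, "z": 1, "ax": 0, "ay": 0, "az": 0}]}}

```text
clock: 13.6
tcp_pos: [0.5267, 0.2634, 0.1556]
orientation: [0.0, -0.208, 0.978, 0.0]
wrist_force: [0.9, -0.3, 0.0]
finger_gap: 0.0383
```

Request:
{"op": "servo_tool", "data": {"increments": [{"claw": 0.55, "x": 0, "y": -0.9, "z": 0.6, "ax": 0, "ay": 0, "az": 0}, {"claw": 0.55, "x": 0, "y": -1, "z": 0, "ax": 0, "ay": 0, "az": 0}, {"claw": 0.55, "x": 0, "y": -1, "z": 0, "ax": 0, "ay": 0, "az": 0}, {"claw": 0.55, "x": 0, "y": -1, "z": 0, "ax": 0, "ay": 0, "az": 0}, {"claw": 0.55, "x": 0, "y": -1, "z": 0, "ax": 0, "ay": 0, "az": 0}]}}

```text
clock: 14.1
tcp_pos: [0.527, 0.1401, 0.1702]
orientation: [0.001, -0.208, 0.978, 0.0]
wrist_force: [0.2, 0.4, 0.1]
finger_gap: 0.0387
```

Request:
{"op": "servo_tool", "data": {"increments": [{"claw": 0.55, "x": 0, "y": -1, "z": 0, "ax": 0, "ay": 0, "az": 0}, {"claw": 0.55, "x": 0, "y": -1, "z": 0, "ax": 0, "ay": 0, "az": 0}, {"claw": 0.55, "x": 0, "y": -1, "z": 0, "ax": 0, "ay": 0, "az": 0}, {"claw": 0.55, "x": 0, "y": -1, "z": 0, "ax": 0, "ay": 0, "az": 0}, {"claw": 0.55, "x": 0, "y": 0, "z": 0, "ax": 0, "ay": 0, "az": 0}]}}

```text
clock: 14.6
tcp_pos: [0.5272, 0.0385, 0.1701]
orientation: [0.001, -0.207, 0.978, -0.0]
wrist_force: [0.4, 0.1, -0.3]
finger_gap: 0.0385
```

```bash
python3 look.py 8
python3 - <<'E'
from h import *
t=env.read_camera("top")[:,:,::-1];cv2.imwrite("pics/t8.png",t);s=cv2.imread("pics/s8.png")
a=cv2.resize(s[215:265,312:372],None,fx=6.6,fy=6.6,interpolation=3);b=cv2.resize(t[170:220,222:282],None,fx=6.6,fy=6.6,interpolation=3)
cv2.imwrite("pics/f8.png",np.hstack([a,b]))
E
```

```text
14.65 [0.5271 0.0398 0.17  ] [-0.06  1.13  0.35] 0.038473258875078416
```

View pics/f8.png

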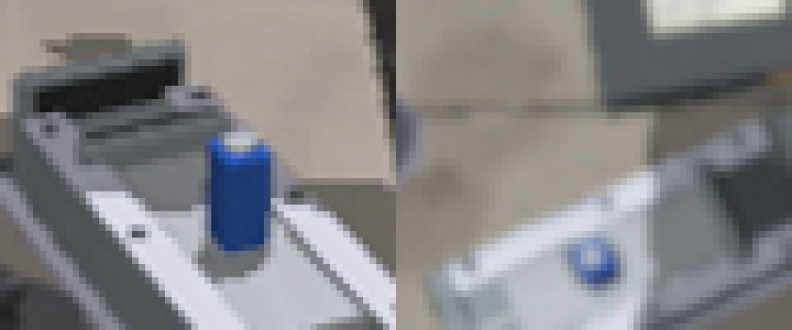

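View pics/t8.png

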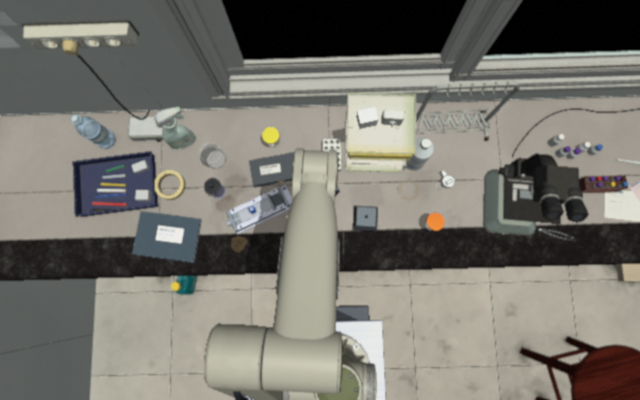

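Run:
```python
from h import *
print(tri((347.9,235.2),(251.7,207.4)))
g=env.get_state();print(g["clock"],g["wrist_force"])
s=cv2.imread("pics/s8.png")
cv2.imwrite("pics/z8.png",cv2.resize(s[228:262,332:366],None,fx=16,fy=16,interpolation=0))
for z in(.082,.060,.044,.040):print(z,proj("side",[.5256,.2649,z]))
```

```text
(array([0.52701699, 0.26190372, 0.08660227]), np.float64(0.0038925068865886753))
14.7 [-0.43166455  0.63400507 -0.50659339]
0.082 [347.67850264 237.48965181]
0.06 [347.33522388 245.85075294]
0.044 [347.09020281 251.81863142]
0.04 [347.02954508 253.2960472 ]
```

View pics/z8.png

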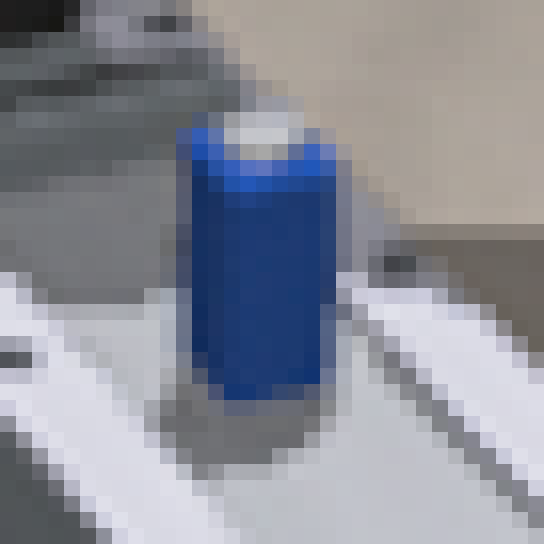

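Run:
```python
from h import *
def corners(p,yaw,z):
    o=[]
    for a in(45,135,225,315):
        a=np.radians(a+yaw);o.append(proj("side",[p[0]+.01273*np.cos(a),p[1]+.01273*np.sin(a),z]))
    return np.array(o).round(1)
for nm,p,y,z in(("stand",(.4964,-.120),-4,.044),("home",(.5267,.2638),24,.040)):
    print(nm,"bottom rows",corners(p,y,z+.004)[:,1],"top rows",corners(p,y,z+.042)[:,1],"cols",corners(p,y,z+.042)[:,0])
    print(" collar front", proj("side",[p[0],p[1]+.012,z]).round(1))
for f,c0,c1,r0,r1 in(("side0",346,357,168,190),("s8",341,355,232,262)):
    s=cv2.imread(f"pics/{f}.png").astype(int)
    c=349 if f=="side0" else 348
    print(f);[print(r,s[r,c].tolist(),s[r,c+2].tolist()) for r in range(r0,r1)]
```

```text
stand bottom rows [184.1 184.3 182.  181.8] top rows [172.7 172.9 170.8 170.6] cols [347.5 353.4 353.4 347.6]
 collar front [350.2 185.7]
home bottom rows [254.4 252.7 248.7 250.4] top rows [240.  238.3 234.5 236.1] cols [345.4 352.6 348.9 341.8]
 collar front [346.8 256. ]
side0
168 [136, 138, 138] [153, 155, 153]
169 [194, 200, 199] [167, 170, 168]
170 [213, 211, 205] [199, 201, 199]
171 [160, 139, 129] [190, 191, 191]
172 [165, 87, 51] [182, 132, 117]
173 [138, 70, 36] [142, 74, 37]
174 [107, 58, 33] [115, 57, 28]
175 [114, 65, 40] [117, 60, 30]
176 [116, 66, 44] [117, 60, 30]
177 [117, 68, 45] [116, 59, 30]
178 [115, 59, 29] [117, 60, 31]
179 [117, 55, 23] [116, 59, 29]
180 [117, 56, 22] [116, 60, 30]
181 [118, 56, 23] [116, 60, 29]
182 [115, 53, 20] [116, 58, 27]
183 [114, 62, 36] [114, 60, 31]
184 [109, 95, 92] [120, 107, 104]
185 [93, 91, 90] [106, 103, 102]
186 [81, 78, 74] [84, 81, 78]
187 [124, 120, 113] [124, 120, 113]
188 [110, 106, 100] [111, 107, 101]
189 [82, 79, 74] [81, 79, 74]
s8
232 [155, 163, 172] [155, 164, 172]
233 [143, 145, 151] [154, 164, 172]
234 [159, 151, 
[... 232 characters left out ...]
2, 57, 26] [113, 58, 30]
242 [114, 58, 30] [114, 59, 30]
243 [115, 59, 31] [114, 58, 31]
244 [114, 59, 27] [113, 58, 28]
245 [114, 59, 32] [114, 58, 29]
246 [115, 59, 31] [113, 58, 25]
247 [113, 58, 29] [113, 58, 29]
248 [113, 59, 28] [113, 58, 28]
249 [114, 60, 30] [112, 58, 28]
250 [114, 58, 31] [113, 58, 29]
251 [114, 58, 29] [111, 55, 21]
252 [114, 61, 34] [106, 73, 58]
253 [118, 105, 101] [115, 107, 105]
254 [111, 109, 108] [110, 107, 106]
255 [110, 106, 105] [110, 106, 106]
256 [114, 110, 107] [182, 175, 173]
257 [177, 171, 169] [204, 197, 195]
258 [198, 191, 189] [199, 191, 190]
259 [198, 192, 188] [197, 191, 188]
260 [198, 192, 187] [198, 191, 189]
261 [195, 189, 186] [198, 190, 188]
```

The handle's edges are within about 0.6 px (1.5 mm) of the fully home prediction, the pin is upright and the slide is open. Handing in.

Run:
```python
from h import *
s=env.read_camera("side")[:,:,::-1];a=cv2.imread("pics/side0.png").astype(int)
for n,(x0,x1,y0,y1) in dict(vial=(286,300,195,212),cup=(345,366,150,174),jar=(296,328,255,312)).items():print(n,np.abs(s[y0:y1,x0:x1].astype(int)-a[y0:y1,x0:x1]).mean())
cv2.imwrite("pics/s9.png",s)
print(env.hand_in())
```

```text
vial 0.5532212885154062
cup 43.023148148148145
jar 1.0922880116959064
the job is handed in; nothing more can be done
None
```

View pics/s9.png

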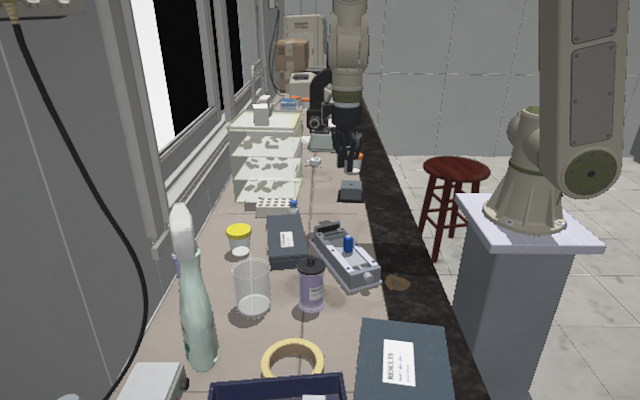

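The clamp is held open by the pin, and the job was handed in at about 14.8 s of the 48 s. No verdict is reported, so this rests on my own checks.

**What I did:** I took the pin from its stand, put it through the eyelet and drew the slide open about 32–33 mm. I felt the pin drop into the holding hole there and pushed it down until the collar sat on the slide. Then I eased off the spring load, let go and backed away.

**Last checks:**
- **Pin and slide:** The slide stayed open after release, and the pin looked upright in both views. Pushing it home ended at TCP z = 0.0707, exactly where I had predicted. In the side view the handle's edges were within about 0.6 px (roughly 1.5 mm) of the predicted home position.
- **Bystanders:** The vial and jar looked unchanged in the side view. The cup was partly hidden by the gripper in the final side view, so its comparison there says nothing. In the top view taken shortly before, it was where it had started.
- **Disagreements:** The final two-view fix on the pin's button had a 3.9 mm mismatch between rays and read about 2–3 mm higher than expected. The side and top cameras also differed by up to about 4 mm throughout, so I relied on the touch readings and side-view comparisons instead.

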